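# Knock a valve cartridge out of its nest and show it to the inspection camera

### The arm

A 6-joint arm with a two-finger parallel gripper is mounted at the origin on a cart in front of the work surface, level with it; the furniture and walls round the work are solid. World frame = base frame: x ahead of the robot, y to its left, z up, the work surface at z = 0. Lengths are in m, angles in degrees, forces in N, time in s.
With the tool pointing down it reaches from about 0.4 to 0.825 m from the base axis. Payload 7 kg.
Tool frame: the origin (TCP) lies on the centre line of the jaws, within the pads' length; the fingertips stand 19 mm ahead of it and the grasp point (between the pads) is the TCP (r.tip_extent is the distance from the TCP to the fingertips, in m); z points along the fingers, y is the line along which they close (so a half turn about z gives the same grasp; the last joint's range is limited). The gripper opens to 88 mm and grips with 3 to 60 N. Pads are 19 mm wide; open, the fingers measure 130 mm over their backs; the gripper's body (78 mm by 193 mm) begins 47 mm behind the grasp point.
Start: joints at [-49.269, 20.546, 0.682, 0, -70.136, -16.507], TCP at [0.277, -0.616, 0.246] pointing down, gripper open.
Joint ranges: [-176.03, 176.03], [-82.01, 121.73], [-58.28, 71.71], [-173.87, 95.51], [-174.79, -0.11], [-173.66, 173.66]. Speed limits (degrees/s): [136.94, 136.94, 172.46, 180, 180, 180].

### API

Orientations are given as [roll, pitch, yaw] about the fixed x, y, z axes, in that order (R = Rz(yaw) Ry(pitch) Rx(roll)).
In Python, from plant import r gives the robot as it stands. The module is installed in compiled form; this text tells all that it offers.
- The arm moves only by the tool jog_arm, never from a script. Its argument "deltas" is a list that holds one entry, the list of rows, each a list of 5 numbers: the opening, from -1 (shut) to 1 (fully open), then the shift along the world's x, y, z in cm, then the turn about the world's z in rad. In form: [[[claw, dx, dy, dz, turn], ...]]. A call has 1 to 8 rows; each row shifts and turns the commanded pose from where the row before left it; what a row does not reach is not made up. A row lasts 1/8 s, in which the tool goes at most 62.5 mm and 10.7 degrees, less where a joint would pass 70% of its speed; a pose out of reach is approached as far as the arm can. A call with a gripper value outside its range is refused whole. The fingers move at their own pace and stop on an object; "force" is the grip in N (left out, the last holds). Time passes only in rows, so rows that do not move let the fingers close. It gives the time, the measured TCP pose, the force, the opening and the grip force at its end, in the units of the state.
- r.get_state(): the state, without advancing time (a new reading comes with each control period).
- r.capture(name): name is "scene" or "top" or "wrist"; returns the picture (420x560x3 uint8, blue, green, red); there is no depth.
- r.camera_info(name): a dict with "fx", "fy", "cx", "cy" (pixels), "k1" (the pictures are not rectified: a ray, as slopes to the right and down, at radius r is drawn at 1 + k1 r^2 times it, then the intrinsics apply), "view" (4x4, takes a point from world to camera coordinates). Camera axes: x right, y up, looking along -z (the intrinsics and any distortion apply to the point x, -y, -z); pixel columns grow to the right and rows downward; lengths in m; the calibration is good to about 2 mm. A picture is of the moment at which its call begins: read the wrist's pose just before it. camera_info takes no time and is no camera call; for the wrist camera it gives the pose at the moment of the call.
- r.close_job(): hands the job in; it is judged then, once.
The state is a dict: "time_s": time; "joints": joint angles; "qd": joint speeds; "joint_torque": joint torques, N m; "tcp_pos": TCP position; "eef_rot": TCP orientation; "contact_force": force on the tool from outside, world axes, zero at the start; "moment": the same for the moment, N m; "gripper_width": finger opening in m; "gripper_force": force on a finger pad.
Only numpy, scipy, OpenCV 4.12 (cv2) and the standard library are available. Lean on these libraries where they do the work, as an engineer would, in place of code of your own. Each camera call takes 0.05 s, during which the arm holds its last target. There are 200 camera calls.

### The job

A finished valve cartridge sits sunk in its assembly nest: press the nest's red knock-out pedal all the way down to its stop so that the cartridge is pushed up, and let the pedal spring back. Then draw the cartridge up out of the nest and show its lower end, the one with the black seal, to the inclined inspection camera: square to the lens, centred in front of it and about 80 mm from the glass. Finish while still holding it there, steady and clear of everything; do not touch the camera or its stand, and leave the fittings and the screw dish where they are.

Things in the scene. Friction and masses are not known exactly. Their poses are not given: they have to be found in the camera images.
- cartridge: loose valve cartridge, 0.11 kg, round, 64 mm long. Origin: centre of its lower (black seal) face; z along its axis to the head. Steel nose 19 mm diameter, brass body 25 mm, knurled brass head 26 mm diameter, 44 to 64 mm from the lower face: grip there. Starts upright in the nest, head 2 mm above the block; the pedal lifts it about 22 mm and it stays up, held by the stiff knock-out pin.
- cartridge_top (a point): centre of the cartridge's upper (head) face, 64 mm along its z from the lower face
- nest: assembly nest, bolted down: steel base 150 x 100 mm carrying an aluminium block 64 x 64 mm with a vertical bore of 28 mm diameter. Origin on the bench under the bore axis, z up; block top 108 mm, bore floor (seat) 46 mm above the bench. The red pedal sticks out on its -x side.
- pedal_pad (a point): centre of the top of the pedal's black ribbed rubber tread (46 x 52 mm), 146 mm from the bore axis towards the nest's -x, about 58 mm above the bench when up and 29 mm when at the stop; it moves with the pedal
- pedal (a joint): pedal hinge: 0 = up (at rest), 0.36 rad = down at its stop. Axis level, along the nest's y, 62 mm from the bore axis towards the pedal, 30 mm above the bench. A return spring lifts it; 6 to 12 N on the tread bring it to the stop.
- camera_head: inspection camera fixed on its stand: blue body, black lens with a white-dotted ring light 68 mm in diameter. Origin: centre of the lens glass, 130 mm above the bench; z: viewing direction, out of the lens, upwards 35 degrees off vertical and roughly towards the robot. The cartridge belongs on this line, lower face 80 mm from the glass, its z along the camera's z.
- camera_stand: the camera's stand, bolted down: origin on the bench under it, steel base 110 x 86 mm with two aluminium side plates up to 110 mm; its -x side is the one the lens looks to; the lens glass is 30 mm from the origin towards -x
- fitting_1: brass push-in fitting with a black collar, 16 mm wide, 26 mm tall, loose bystander, origin under its centre
- fitting_2: another brass push-in fitting, same size, loose bystander
- screw_dish: round steel dish with screws, 90 mm diameter, 18 mm tall, loose bystander, origin under its centre
There are look-alikes about, which are no part of the job. There is more than one size of the cartridge; the one meant has the size given above.

How it is judged (in metres and radians):
On the way, in this order (a step that is already met when the one before it is completed fails the run):
1. the pedal is pressed down to its stop (value of joint pedal above 0.33 rad), for 0.2 s.
2. the pedal has sprung back up and the cartridge stands raised in the nest (value of joint pedal below 0.06 rad and z of cartridge in the frame of nest above 0.058 m), for 0.2 s.
3. the cartridge is drawn out, its lower end above the nest block (z of cartridge in the frame of nest above 0.11 m and contact force between cartridge and the fingers above 0.5 N), for 0.1 s.
At the end, for the whole second after the job is handed in: Held still in the fingers, clear of nest and camera, pedal up: lower face 60 to 105 mm from the lens glass along the viewing direction and within 15 mm of that line each way, axis within 12 degrees of it, head away from the camera, more than 140 mm above the bench (z of cartridge in the frame of camera_head between 0.06 and 0.105 m and x of cartridge in the frame of camera_head between -0.015 and 0.015 m and y of cartridge in the frame of camera_head between -0.015 and 0.015 m and angle between the z axis of cartridge and the z axis of camera_head, either way round below 0.21 rad and z of cartridge_top in the frame of camera_head above 0.11 m and height (world z) of cartridge above 0.14 m and contact force between cartridge and the fingers above 1 N and contact force between cartridge and nest below 0.1 N and contact force between cartridge and camera_head below 0.1 N and linear speed of cartridge below 0.03 m/s and value of joint pedal below 0.06 rad); the arm keeps its last pose, push and grip.
It fails at once if the camera or its stand is touched (contact force between any of camera_head, camera_stand and anything else above 1 N).
It fails at once if a fitting or the screw dish is moved by more than 20 mm (distance of any of fitting_1, fitting_2, screw_dish from where it was at the start of the episode above 0.02 m).
It also fails if it takes over 53 s, if anything falls off the work surface, if the arm or the gripper's body presses on something with over 40 N, if the wrist force passes 120 N, or if a joint passes its speed limit or range.

## Working session

There is one attempt and no reset: what is moved stays moved. The work goes in short steps, Python scripts to look and compute and a tool call to move; the robot and the scene stay as the last step left them, time stands still between calls to the robot, and variables do not carry over. Pictures are saved under pics/ and viewed, at most 10 in all, crops included, and the job is handed in when it is done.

Besides the shell and the picture viewer there is one more tool, called after "Emit:" as name(argument=value, ...), one argument or row to a line, values as JSON. jog_arm: Moves the arm, as the interface text tells. Its arguments: {"type":"object","properties":{"deltas":{"type":"array"},"force":{"type":"number"}},"required":["deltas"]}

```bash
mkdir -p pics; cat > h.py <<'E'
import numpy as np, cv2, json
from plant import r
def snap(n,f):
    i=r.camera_info(n); im=r.capture(n); cv2.imwrite(f'pics/{f}.png',im)
    i={k:np.asarray(v).tolist() for k,v in i.items()}; json.dump(i,open(f'pics/{f}.json','w')); return im
def load(f): return cv2.imread(f'pics/{f}.png'), json.load(open(f'pics/{f}.json'))
def KD(i): return np.array([[i['fx'],0,i['cx']],[0,i['fy'],i['cy']],[0,0,1.]]), np.array([i['k1'],0,0,0.])
def ray(i,p):
    K,D=KD(i); u=cv2.undistortPoints(np.array([[p]],float),K,D)[0,0]
    V=np.array(i['view']); R=V[:3,:3]; o=-R.T@V[:3,3]; return o,R.T@np.array([u[0],-u[1],-1])
def atz(i,p,z):
    o,d=ray(i,p); return o+d*(z-o[2])/d[2]
def proj(i,P):
    K,D=KD(i); V=np.array(i['view']); c=(V@np.r_[P,1])[:3]*[1,-1,-1]
    return cv2.projectPoints(c.reshape(1,1,3),np.zeros(3),np.zeros(3),K,D)[0].ravel()
def tri(*a):
    A=0;b=0
    for i,p in a:
        o,d=ray(i,p); d/=np.linalg.norm(d); M=np.eye(3)-np.outer(d,d); A=A+M; b=b+M@o
    return np.linalg.solve(A,b)
def crop(f,x,y,w,h,s,o):
    cv2.imwrite(f'pics/{o}.png',cv2.resize(load(f)[0][y:y+h,x:x+w],None,fx=s,fy=s,interpolation=cv2.INTER_CUBIC))
E
python3 -c "
from h import *
snap('scene','s0');snap('top','t0');print(r.get_state())"
```

```text
{'time_s': 0.1, 'joints': array([-4.92681336e+01,  2.05859078e+01,  6.37601832e-01, -1.55933314e-02,
       -7.01350755e+01, -1.65057141e+01]), 'qd': array([-0.02466732, -0.20355697,  0.07222924,  0.07527859,  0.07432319,
       -0.04354488]), 'joint_torque': array([-1.90005303e-03, -5.84163702e+01,  2.93752474e+01,  7.01560020e+00,
        1.01840735e-02, -4.66135725e-05]), 'tcp_pos': array([ 0.27676168, -0.6151999 ,  0.24472836]), 'eef_rot': array([ 1.7991589e+02, -9.6360496e-03, -1.5577915e+02]), 'contact_force': array([-0.35474463, -0.13536926,  0.10498793]), 'moment': array([0.02000191, 0.01824898, 0.02034963]), 'gripper_force': 0.0, 'gripper_width': 0.08771433095248768}
```

View pics/s0.png

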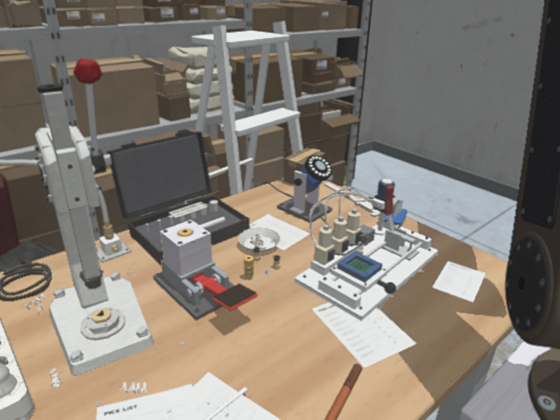

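View pics/t0.png

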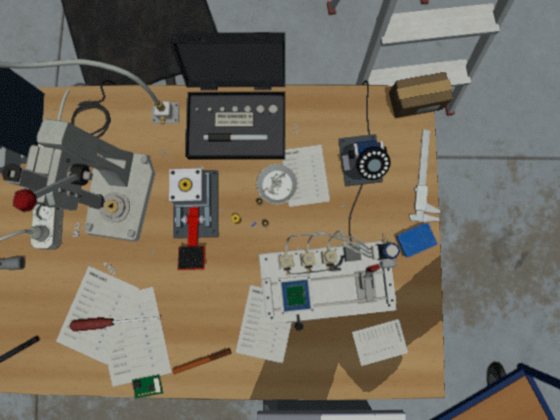

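```bash
python3 -c "
from h import *
a,i=load('t0');b,j=load('s0')
f=lambda im,x,y,w,h:cv2.resize(im[y:y+h,x:x+w],(400,300),interpolation=cv2.INTER_CUBIC)
cv2.imwrite('pics/c0.png',np.vstack([np.hstack([f(a,150,160,160,120),f(a,320,120,100,75)]),np.hstack([f(b,150,210,120,90),f(b,270,145,80,60)])]))
for p in [(185,184),(191,258),(235,217),(265,223),(277,183),(375,163)]: print(p,atz(i,p,0),atz(i,p,.11))
print(ray(j,(186,232)))
"
```

```text
(185, 184) [0.64371224 0.32422086 0.        ] [0.62411279 0.29846588 0.11      ]
(191, 258) [0.4787606 0.3060245 0.       ] [0.47799244 0.28234687 0.11      ]
(235, 217) [0.56957616 0.21043626 0.        ] [0.55844027 0.19767122 0.11      ]
(265, 223) [0.55639334 0.14380133 0.        ] [0.54676243 0.1386435  0.11      ]
(277, 183) [0.64619363 0.11765748 0.        ] [0.6263109 0.1154843 0.11     ]
(375, 163) [ 0.69261368 -0.10330334  0.        ] [ 0.66743151 -0.08025108  0.11      ]
(array([0.02167176, 0.60382349, 0.50458208]), array([ 0.78707945, -0.40017577, -0.51927529]))
```

View pics/c0.png

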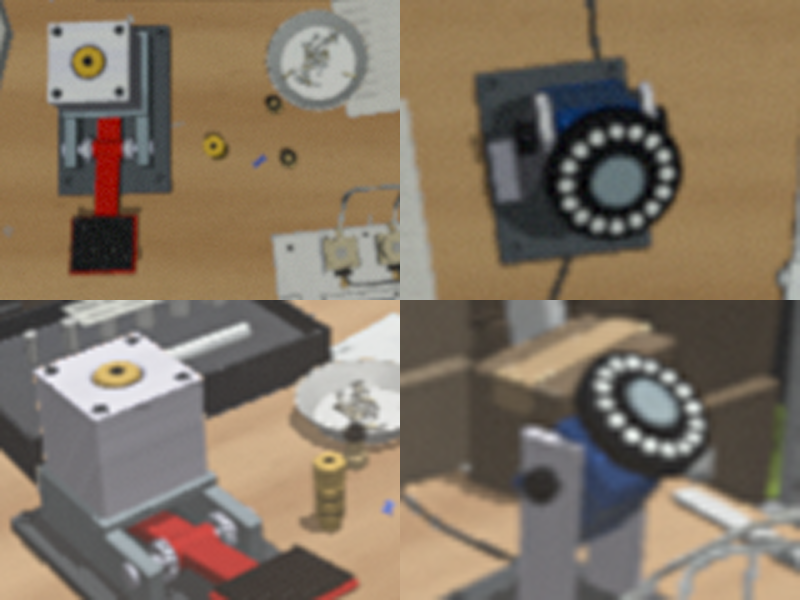

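```bash
python3 -c "
from h import *
a,i=load('t0');b,j=load('s0')
B=tri((i,(185.2,184.4)),(j,(185.1,232.2)));print('cart top',B,atz(i,(185.2,184.4),.11),atz(j,(185.1,232.2),.11))
P=atz(i,(191.2,257.2),.058);print('pad',P,np.linalg.norm(P[:2]-B[:2]),np.degrees(np.arctan2(*(P-B)[1::-1])))
L=tri((i,(374.2,165.5)),(j,(320.6,165.2)));print('lens',L,atz(i,(374.2,165.5),.13),atz(j,(320.6,165.2),.13))
c=[atz(i,(320+(x-400)/4,120+y/4),.01) for x,y in [(475,75),(622,58),(650,245),(498,265)]]
c=np.array(c);C=c.mean(0);print('base',C,[np.linalg.norm(c[k]-c[k-1]) for k in range(4)])
for u in (c[2]-c[1],c[3]-c[0]): print(np.degrees(np.arctan2(u[1],u[0])))
print(np.degrees(np.arctan2(*(L-C)[1::-1])),np.linalg.norm((L-C)[:2]))
for p in [(100,180),(90,170),(285,85)]:print(atz(i,p,.35))
V=np.array(i['view']);print(-V[:3,:3].T@V[:3,3])
"
```

```text
cart top [0.62401837 0.29898247 0.10720818] [0.62330587 0.29803904 0.11      ] [0.62013322 0.30131579 0.11      ]
pad [0.48000233 0.29316599 0.058     ] 0.14413345278186354 -177.68721307322338
lens [ 0.65817768 -0.07387385  0.13047172] [ 0.65785941 -0.07435713  0.13      ] [ 0.65942378 -0.07436367  0.13      ]
base [ 0.69704984 -0.06847801  0.01      ] [np.float64(0.10886118934311904), np.float64(0.08393004439083107), np.float64(0.10786701242779856), np.float64(0.08568346221835572)]
-173.21758149631842
-174.13488047479424
-172.097286434281 0.039244877749815235
[0.58727458 0.36660169 0.35      ]
[0.60205376 0.38240973 0.35      ]
[0.7297181  0.09965064 0.35      ]
[0.47203196 0.09862162 0.96353866]
```

Emit:
jog_arm(
  deltas=[
    [[-1,2.5,4.5,0.7,0.14],[-1,2.5,4.5,0.7,0.14],[-1,2.5,4.5,0.7,0.14],[-1,2.5,4.5,0.7,0.14],[-1,2.5,4.5,0.7,0.14],[-1,2.5,4.5,0.7,0.14],[-1,2.5,4.5,0.7,0.14],[-1,2.5,4.5,0.7,0.16]],
  ],
  force=15,
)

```text
time_s: 1.1
tcp_pos: [0.4774, -0.2539, 0.3016]
eef_rot: [180.0, 0.0, -90.2]
contact_force: [0.7, -0.5, -0.2]
gripper_width: 0.0132
gripper_force: 0.0
```

Emit:
jog_arm(
  deltas=[
    [[-1,0,5.5,0,0],[-1,0,5.5,0,0],[-1,0,5.5,0,0],[-1,0,5.5,0,0],[-1,0,5.5,0,0],[-1,0,5.5,0,0],[-1,0,5.5,0,0],[-1,0,5.5,0,0]],
  ],
)

```text
time_s: 2.1
tcp_pos: [0.4764, 0.1862, 0.3015]
eef_rot: [180.0, 0.0, -90.4]
contact_force: [1.0, 0.3, -0.3]
gripper_width: 0.0
gripper_force: 0.0
```

Emit:
jog_arm(
  deltas=[
    [[-1,0,5.5,-3,0],[-1,-0.1,5.2,-4,0],[-1,0,0,-5,0],[-1,0,0,-5,0],[-1,0,0,-3,0],[-1,0,0,-1.5,0],[-1,0,0,0,0]],
  ],
)

```text
time_s: 2.98
tcp_pos: [0.4758, 0.2886, 0.088]
eef_rot: [179.9, -0.1, -90.5]
contact_force: [-0.2, 0.4, 0.7]
gripper_width: 0.0002
gripper_force: 0.0
```

Emit:
jog_arm(
  deltas=[
    [[-1,0,0,-1,0],[-1,0,0,-1,0],[-1,0,0,-1,0],[-1,0,0,-0.5,0],[-1,0,0,0,0]],
  ],
)

```text
time_s: 3.6
tcp_pos: [0.4755, 0.2892, 0.0541]
eef_rot: [180.0, 0.1, -90.5]
contact_force: [-5.1, 1.0, 5.0]
gripper_width: 0.0008
gripper_force: 2.5
```

Emit:
jog_arm(
  deltas=[
    [[-1,0,0,-0.4,0],[-1,0,0,-0.2,0],[-1,0,0,0,0]],
  ],
)

```text
time_s: 3.98
tcp_pos: [0.4755, 0.2892, 0.0484]
eef_rot: [180.0, 0.1, -90.5]
contact_force: [-6.9, 1.7, 7.6]
gripper_width: 0.0006
gripper_force: 4.5
```

Emit:
jog_arm(
  deltas=[
    [[-1,0,0,-0.2,0],[-1,0,0,-0.1,0],[-1,0,0,0,0]],
  ],
)

```text
time_s: 4.35
tcp_pos: [0.4756, 0.2893, 0.0471]
eef_rot: [-180.0, 0.1, -90.4]
contact_force: [-12.8, -0.6, 25.2]
gripper_width: 0.0008
gripper_force: 13.3
```

Emit:
jog_arm(
  deltas=[
    [[-1,0,0,-0.2,0],[-1,0,0,0,0]],
  ],
)

```text
time_s: 4.6
tcp_pos: [0.4756, 0.2893, 0.0464]
eef_rot: [-179.9, 0.1, -90.4]
contact_force: [-17.5, -3.4, 38.3]
gripper_width: 0.0005
gripper_force: 20.5
```

Stop reached (stiff force rise). Release and rise clear, then look.

Emit:
jog_arm(
  deltas=[
    [[-1,0,0,0.5,0],[-1,0,0,1.5,0],[-1,0,0,2,0],[-1,0,0,3,0],[1,0,0,4,0],[1,0,0,4,0],[1,0,0,0,0],[1,0,0,0,0]],
  ],
)

```text
time_s: 5.6
tcp_pos: [0.4758, 0.2886, 0.1926]
eef_rot: [-180.0, 0.0, -90.5]
contact_force: [0.2, 0.0, -0.2]
gripper_width: 0.035
gripper_force: 0.0
```

```bash
python3 -c "
from h import *
print(r.get_state()['tcp_pos'])
snap('scene','s1');snap('top','t1');snap('wrist','w1')
a,b,c=[load(k)[0] for k in ('s1','t1','w1')]
f=lambda im,x,y,w,h:cv2.resize(im[y:y+h,x:x+w],(400,300),interpolation=cv2.INTER_CUBIC)
cv2.imwrite('pics/c1.png',np.vstack([np.hstack([f(a,150,210,120,90),f(b,150,160,120,90)]),np.hstack([f(c,0,0,560,420),f(a,0,0,560,420)])]))
"
```

```text
[0.47583434 0.28862187 0.19264227]
```

View pics/c1.png

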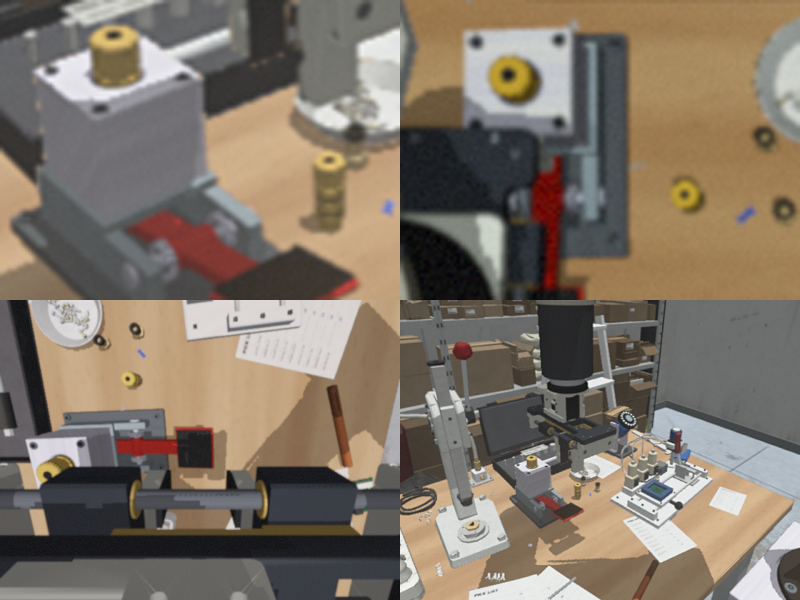

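```bash
python3 -c "
from h import *
a,i=load('t1');b,j=load('s1')
for p in [(183.,182.3),(184,182.8)]:
  print(tri((i,p),(j,(184.5,220.5))),atz(i,p,.132),atz(j,(184.5,220.5),.132))
print(proj(i,[.623,.299,.132]),proj(j,[.623,.299,.132]))
"
```

```text
[0.62401607 0.2979686  0.13062301] [0.62353617 0.29733042 0.132     ] [0.62217729 0.29929123 0.132     ]
[0.62377341 0.29698087 0.13010605] [0.62255247 0.29534447 0.132     ] [0.62217729 0.29929123 0.132     ]
[182.13638161 182.57234322] [184.41175356 220.2669253 ]
```

Emit:
jog_arm(
  deltas=[
    [[1,3.7,0.3,0,0],[1,3.7,0.3,0,0],[1,3.7,0.3,0,0],[1,3.6,0.05,0,0],[1,0,0,-2,0],[1,0,0,-2,0],[1,0,0,-1.1,0],[1,0,0,0,0]],
  ],
)

```text
time_s: 6.75
tcp_pos: [0.6225, 0.298, 0.1401]
eef_rot: [179.9, -0.1, -90.5]
contact_force: [0.4, -0.5, 0.2]
gripper_width: 0.0877
gripper_force: 0.0
```

Emit:
jog_arm(
  deltas=[
    [[1,0,0,-0.9,0],[-0.2,0,0,0,0],[-0.2,0,0,0,0],[-1,0,0,0,0],[-1,0,0,0,0],[-1,0,0,0,0],[-1,0,0,0,0],[-1,0,0,0,0]],
  ],
)

```text
time_s: 7.75
tcp_pos: [0.623, 0.2984, 0.1326]
eef_rot: [-180.0, 0.0, -90.5]
contact_force: [-0.4, 0.1, -0.5]
gripper_width: 0.0254
gripper_force: 14.9
```

Emit:
jog_arm(
  deltas=[
    [[-1,0,0,0.7,0],[-1,0,0,0.9,0],[-1,0,0,0.9,0],[-1,0,0,0.9,0],[-1,0,0,0,0],[-1,0,0,0,0]],
  ],
)

```text
time_s: 8.5
tcp_pos: [0.6228, 0.2983, 0.1664]
eef_rot: [180.0, 0.0, -90.5]
contact_force: [0.3, -0.2, -0.8]
gripper_width: 0.0252
gripper_force: 14.9
```

```bash
python3 -c "
from h import *
snap('scene','s2')
crop('s2',140,180,120,90,5,'c2')
"
```

```text
(no output)
```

View pics/c2.png

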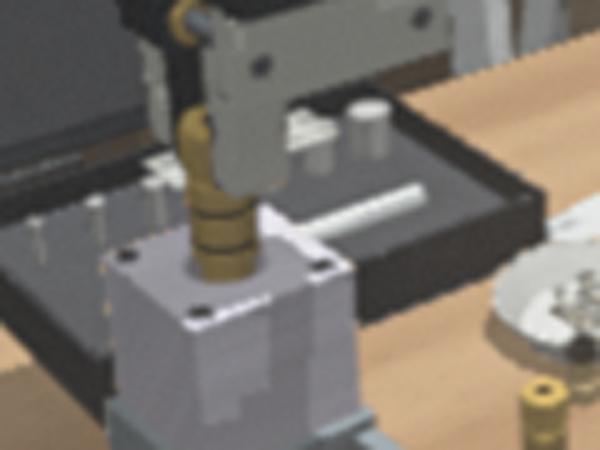

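Emit:
jog_arm(
  deltas=[
    [[-1,0,0,1.2,0],[-1,0,0,1.3,0],[-1,0,0,0,0],[-1,0,-2,0,0],[-1,0,-2,0,0],[-1,0,-2,0,0],[-1,0,0,0,0]],
  ],
)

```text
time_s: 9.43
tcp_pos: [0.623, 0.236, 0.1917]
eef_rot: [180.0, -0.0, -90.6]
contact_force: [-0.1, -0.2, -0.7]
gripper_width: 0.0257
gripper_force: 14.9
```

Emit:
jog_arm(
  deltas=[
    [[-1,0,0,-1.7,0],[-1,0,0,-1.8,0],[-1,0,0,0,0],[-1,0,0.7,0,0],[-1,0,0.5,0,0],[-1,0,0.5,0,0],[-1,0,0,0,0]],
  ],
)

```text
time_s: 10.3
tcp_pos: [0.6232, 0.2557, 0.157]
eef_rot: [-180.0, -0.0, -90.4]
contact_force: [0.8, -1.7, -0.1]
gripper_width: 0.0259
gripper_force: 15.0
```

Contact beginning as predicted (y force −1.7 N). Drag on slowly.

Emit:
jog_arm(
  deltas=[
    [[-1,0,0.4,0,0],[-1,0,0.4,0,0],[-1,0,0.4,0,0],[-1,0,0,0,0]],
  ],
)

```text
time_s: 10.8
tcp_pos: [0.6232, 0.2677, 0.1568]
eef_rot: [-180.0, 0.0, -90.4]
contact_force: [0.9, -2.2, 2.7]
gripper_width: 0.0255
gripper_force: 15.0
```

Emit:
jog_arm(
  deltas=[
    [[-1,0,0.4,0,0],[-1,0,0.4,0,0],[-1,0,0.3,0,0],[-1,0,0,0,0]],
  ],
)

```text
time_s: 11.3
tcp_pos: [0.6227, 0.2786, 0.156]
eef_rot: [180.0, -0.0, -90.5]
contact_force: [2.0, -3.1, -0.7]
gripper_width: 0.0254
gripper_force: 15.0
```

```bash
python3 -c "
from h import *
print(r.get_state()['joints'])
snap('scene','s3');snap('wrist','w3')
a,b=[load(k)[0] for k in ('s3','w3')]
f=lambda im,x,y,w,h:cv2.resize(im[y:y+h,x:x+w],(400,300),interpolation=cv2.INTER_CUBIC)
cv2.imwrite('pics/c3.png',np.hstack([f(a,150,180,100,75),f(b,0,0,560,420)]))
"
```

```text
[ 4.04231155e+01  2.48009444e+01 -4.91445530e+00 -1.97574140e-02
 -6.03286662e+01 -4.08636844e+01]
```

View pics/c3.png

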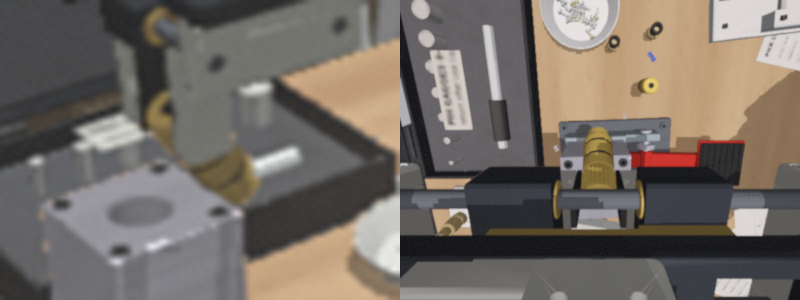

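Emit:
jog_arm(
  deltas=[
    [[-1,0,-1,0,0],[-1,0,-2,1,0],[-1,0,-2,3,0],[-1,-0.5,-3,3,0.1],[-1,-0.5,-3,3,0.1],[-1,-1,-3,3,0.1],[-1,-1,-3,1.4,0.1],[-1,-1,-3,0,0.1]],
  ],
  force=25,
)

```text
time_s: 12.4
tcp_pos: [0.5828, 0.0765, 0.3031]
eef_rot: [-179.8, -0.0, -61.6]
contact_force: [-0.8, -0.4, -2.0]
gripper_width: 0.0253
gripper_force: 25.0
```

Emit:
jog_arm(
  deltas=[
    [[-1,0,-2,0,0.16],[-1,0,-2,0,0.16],[-1,0,-2,0,0.16],[-1,0,-2,0,0.16],[-1,0,-1,0,0.16],[-1,0,-1,0,0.16],[-1,0,-1,0,0.16],[-1,0,0,0,0.07]],
  ],
)

```text
time_s: 13.4
tcp_pos: [0.5823, -0.0332, 0.3014]
eef_rot: [-180.0, -0.1, 6.5]
contact_force: [0.5, -0.5, -1.2]
gripper_width: 0.0253
gripper_force: 25.0
```

```bash
python3 -c "
from h import *
print(r.get_state()['joints'],r.get_state()['tcp_pos'],r.get_state()['eef_rot'])
snap('scene','s4');snap('top','t4');snap('wrist','w4')
i=load('s4')[1];print(proj(i,r.get_state()['tcp_pos']))
a,b,c=[load(k)[0] for k in ('s4','t4','w4')]
u,v=proj(i,r.get_state()['tcp_pos']).astype(int)
f=lambda im,x,y,w,h:cv2.resize(im[y:y+h,x:x+w],(400,300),interpolation=cv2.INTER_CUBIC)
cv2.imwrite('pics/c4.png',np.vstack([np.hstack([f(a,max(u-50,0),max(v-30,0),100,75),f(a,0,0,560,420)]),np.hstack([f(c,0,0,560,420),f(b,0,0,560,420)])]))
"
```

```text
[ 1.59244076e+01  1.01132901e+01 -6.24615896e+00 -1.52563909e-02
 -7.35858800e+01  8.05769410e+01] [ 0.5822584  -0.03322991  0.30138409] [-1.79976608e+02 -5.15359892e-02  6.49703398e+00]
[339.03757814 100.26253424]
```

View pics/c4.png

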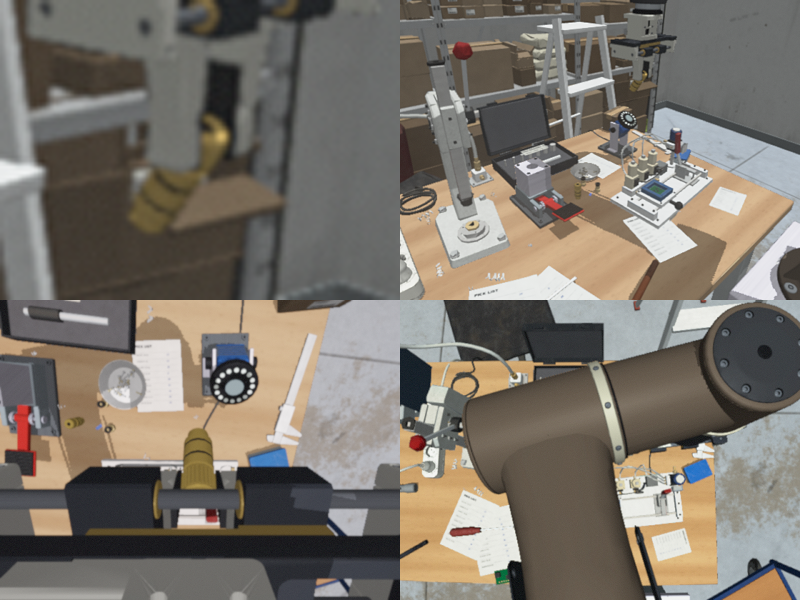

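```bash
cat > m.py <<'E'
from h import *
def model(T,yaw,th,s0,ds=0):
    # pivot at TCP-z by ds; axis: lower face->head, head towards -toolx (tool yaw ~6)
    a=np.radians(yaw+180); t=np.radians(th)
    z=np.array([np.sin(t)*np.cos(a),np.sin(t)*np.sin(a),np.cos(t)])
    L=T+[0,0,-ds]-z*s0
    e1=np.array([-np.sin(a),np.cos(a),0]); e2=np.cross(z,e1)
    return L,z,lambda s,rr:[L+z*s+rr*(np.cos(p)*e1+np.sin(p)*e2) for p in np.linspace(0,6.283,40)]
def ov(f,x,y,w,h,k,T,yaw,th,s0,ds):
    im,i=load(f); o=cv2.resize(im[y:y+h,x:x+w],None,fx=k,fy=k,interpolation=cv2.INTER_CUBIC)
    L,z,c=model(T,yaw,th,s0,ds)
    for s,rr,col in [(0,.0095,(255,255,0)),(24,.0125,(0,255,0)),(44,.013,(255,0,255)),(64,.013,(0,0,255))]:
        for P in c(s/1e3,rr):
            u=(proj(i,P)-[x-.5,y-.5])*k; cv2.circle(o,tuple(int(q) for q in u),1,col,-1)
    return o
E
python3 -c "
from m import *
T=np.array([.58226,-.03323,.30138])
A=ov('s4',310,80,50,60,8,T,6.5,35,.054,.010)
B=ov('w4',230,155,90,108,5,T,6.5,35,.054,.010)
o=np.zeros((600,800,3),np.uint8);o[:480,:400]=A;o[:540,400:400+B.shape[1]]=B[:,:400];cv2.imwrite('pics/c5.png',o)"
```

```text
(no output)
```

View pics/c5.png

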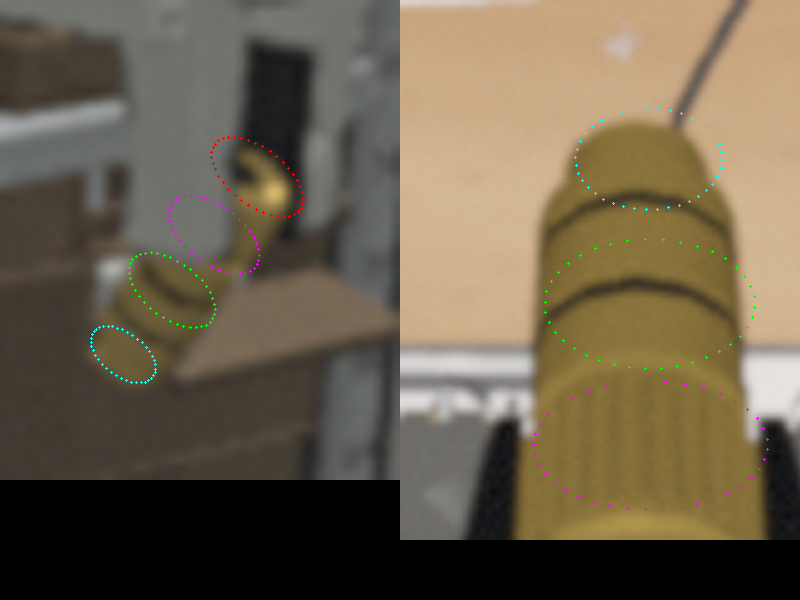

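```bash
python3 -c "
from m import *
from scipy.optimize import least_squares
T=np.array([.58226,-.03323,.30138]);i=load('w4')[1]
def top(th,s0,ds,s,rr):
    c=model(T,6.5,th,s0,ds)[2]; return min((proj(i,P)[1]-154.5)*5 for P in c(s,rr))
for ds in (.006,.010,.014):
  f=lambda p:[top(p[0],p[1],ds,0,.0095)-122,top(p[0],p[1],ds,.044,.013)-358]
  q=least_squares(f,[33,.054],x_scale=[1,.001]);print(ds,q.x,q.fun)
  # expected widths
  L,z,c=model(T,6.5,q.x[0],q.x[1],ds)
  for s,rr in((0,.0095),(.0435,.0125)):
    u=[(proj(i,P)[0]-229.5)*5+400 for P in c(s,rr)];print(min(u),max(u))
th,s0=q.x
A=ov('s4',310,80,50,60,8,T,6.5,th,s0,.014)
B=ov('w4',230,155,80,108,5,T,6.5,th,s0,.014)
o=np.zeros((600,800,3),np.uint8);o[:480,:400]=A;o[:540,400:800]=B;cv2.imwrite('pics/c6.png',o)"
```

```text
0.006 [28.54134589  0.05857976] [-3.97903932e-13 -1.47792889e-12]
577.1693494952223 720.9698576827018
538.107498862387 762.6413233785644
0.01 [29.12812026  0.05683012] [-1.13686838e-13 -5.68434189e-13]
577.8966431912386 720.1421833845575
539.6658333806542 760.9243389295091
0.014 [29.73026697  0.05511576] [-5.40012479e-13 -3.41060513e-13]
578.6197016761338 719.3192870869058
541.2072416081588 759.2259191370194
```

View pics/c6.png

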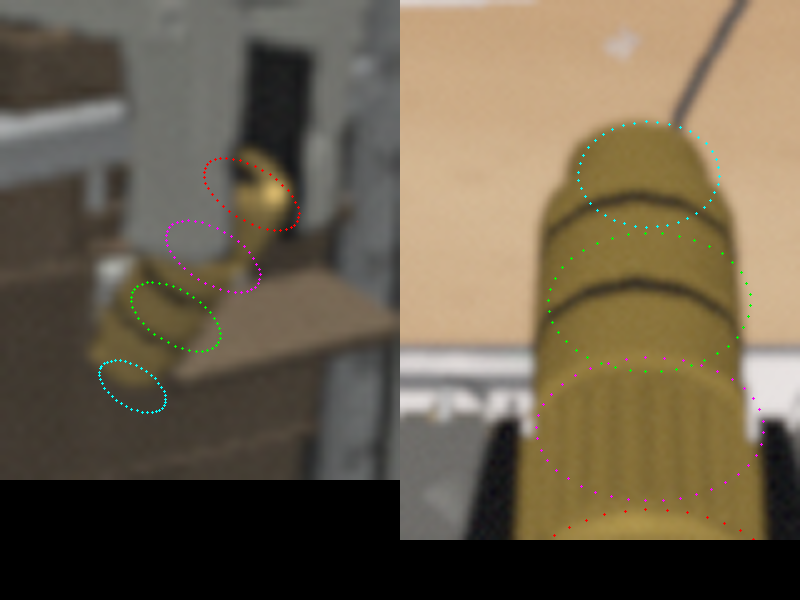

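```bash
python3 -c "
from m import *
im=load('s4')[0].astype(int)
d=im[...,1]-im[...,0]  # G-B
print('cols 318..350')
for y in range(94,134): print(y,' '.join('%3d'%v for v in d[y,318:350]))
print()
for y in range(108,132): print(y,' '.join('%3d'%v for v in im[y,318:346].sum(1)//3))
"
```

```text
cols 318..350
94   2   2   0   0   0   0  -1   1   2   6   5   5   6   5   5   5   6   5   5   5   6   4   3   0  -1   0   2  -1  -1   0   0   4
95   0  -1  -1   0   0   0  -1   0   4   5   5   5   4   5   5   5   5   5   5   6   5   3   2  -2  -1  -1  -1  -1   0   2   2   3
96   0   0  -1  -1  -1  -1   0  -1   2   6   5   5   5   5   5   4   6   5   5   5   5   4   0   0  -2   0  -1  -1  -1   2   3   4
97  -1  -1  -1  -1  -1  -1  -1  -1   3   5   5   5   5   5   4   6   4   5   5   5   5   1   0   0   1  -3   0  -1   0   1   2   5
98  -1  -1   0  -2  -2  -1  -1   0   1   4   4   5   5   4   5   4   5   6   6   5   3   6  15  17   9   1  -1  -1  -2   1   4   5
99  -2   0  -1   1   1  -2  -1   1   4   5   5   5   5   5   5   5   5   5   5   4   2  14  31  34  26  16   5  -2  -1   2   5   6
100   0   0   0   2   2   3   4   6   5   5   6   5   5   4   4   5   5   5   5   5   2   9  27  34  37  34  20   4  -1   1   5   6
101   2   2   4   3   2   4   7   8   7   6   5   4   5   4   5   5   5   5   5   4   2   0   8  23  37  44  35  16  -1   2   4   6
102   9   9   5   3   2   4   8   6 
[... 6272 characters left out ...]
  58
126  55  58  58  58  63  72  79  85  85  82  79  73  64  72  90  99  96  87  80  76  70  66  61  58  56  55  56  59
127  57  58  58  57  60  64  71  77  81  79  75  66  58  59  70  75  70  63  60  55  55  55  56  55  61  57  58  60
128  56  59  60  60  60  61  60  64  67  65  63  60  56  52  53  58  55  55  56  55  57  58  59  60  59  61  60  59
129  57  58  60  58  60  60  59  59  59  59  59  58  58  54  54  56  58  59  56  60  57  58  58  60  60  60  62  60
130  58  58  59  59  62  59  59  59  57  58  58  58  58  59  59  58  57  59  59  60  60  59  61  59  60  62  62  59
131  58  59  59  59  60  61  58  58  60  58  58  58  57  57  58  57  60  60  58  57  59  59  60  60  62  61  60  60
```

```bash
python3 -c "
from m import *
T=np.array([.58226,-.03323,.30138]);i=load('s4')[1];w=load('w4')[1]
for th in (25,30,35,40):
  L,z,c=model(T,6.5,th,.054,.010)
  d=proj(i,L+z*.044)-proj(i,L); print(th,np.degrees(np.arctan2(d[0],-d[1])),proj(i,L),proj(i,L+z*.064))
  for n,ii in (('s',i),('w',w)):
    for s,rr in ((0,.0095),(.064,.013)):
      u=np.array([proj(ii,P) for P in c(s,rr)]);print(n,s,u.min(0).round(1),u.max(0).round(1))
"
```

```text
25 26.97567961025181 [327.95465199 126.92382577] [341.1322389 101.0332214]
s 0 [323.7 124. ] [332.2 129.9]
s 0.064 [335.  97.] [347.2 105.1]
w 0 [265.1 185.8] [293.5 208. ]
w 0.064 [254.2 259.1] [305.3 290.6]
30 31.93955828607772 [326.39546822 125.44608104] [341.44057973 101.31238478]
s 0 [322.2 122.2] [330.5 128.7]
s 0.064 [335.5  96.8] [347.4 105.9]
w 0 [264.9 180.9] [293.7 202.1]
w 0.064 [254.3 262.1] [305.2 289.6]
35 37.10656187716172 [324.93280166 123.8259611 ] [341.73028492 101.62191504]
s 0 [320.9 120.3] [328.9 127.4]
s 0.064 [336.   96.7] [347.4 106.6]
w 0 [264.7 176.2] [294.  196.5]
w 0.064 [254.4 265.1] [305.1 288.5]
40 42.48358736721816 [323.57593742 122.07480929] [341.99907839 101.95942236]
s 0 [319.7 118.3] [327.4 125.9]
s 0.064 [336.5  96.7] [347.5 107.3]
w 0 [264.4 171.9] [294.3 191. ]
w 0.064 [254.5 268.1] [305.  287.1]
```

Emit:
jog_arm(
  deltas=[
    [[-1,0.1,-1.6,0,0],[-1,0.1,-1.7,0,0],[-1,0.1,-1.6,0,0],[-1,0,0,-1.6,0],[-1,0,0,-1.7,0],[-1,0,0,-1.6,0],[-1,0,0,0,0],[-1,0,0,0,0]],
  ],
)

```text
time_s: 14.55
tcp_pos: [0.5863, -0.0804, 0.2517]
eef_rot: [180.0, -0.0, 6.4]
contact_force: [-0.5, 0.2, -1.7]
gripper_width: 0.0253
gripper_force: 25.0
```

```bash
python3 -c "
from m import *
s=r.get_state();T=s['tcp_pos'];yaw=s['eef_rot'][2];print(T,s['eef_rot'],s['contact_force'])
snap('scene','s7');snap('wrist','w7')
L,z,c=model(T,yaw,32,.055,.010)
C=np.array([.659,-.074,.13]);a=np.radians(-173.7);v=np.array([np.sin(np.radians(35))*np.cos(a),np.sin(np.radians(35))*np.sin(a),np.cos(np.radians(35))])
d=L-C;print(L,d@v,d-(d@v)*v,np.degrees(np.arccos(z@v)))
A=ov('s7',305,105,50,75,8,T,yaw,32,.055,.010);i=load('s7')[1]
for k in range(0,90,4):
  u=(proj(i,C+v*k/1e3)-[304.5,104.5])*8;cv2.circle(A,tuple(int(q) for q in u),2,(255,255,255),-1)
B=cv2.resize(load('w7')[0],(400,300));o=np.zeros((600,800,3),np.uint8);o[:,:400]=A;o[:300,400:]=B;cv2.imwrite('pics/c7.png',o)"
```

```text
[ 0.58628709 -0.08043147  0.25174917] [ 1.79982716e+02 -1.28589561e-02  6.40419799e+00] [-0.46691844  0.18590745 -1.65436773]
[ 0.61525077 -0.07718052  0.19510653] 0.07847431649761463 [0.00098997 0.00175873 0.00082413] 3.000550208116927
```

View pics/c7.png

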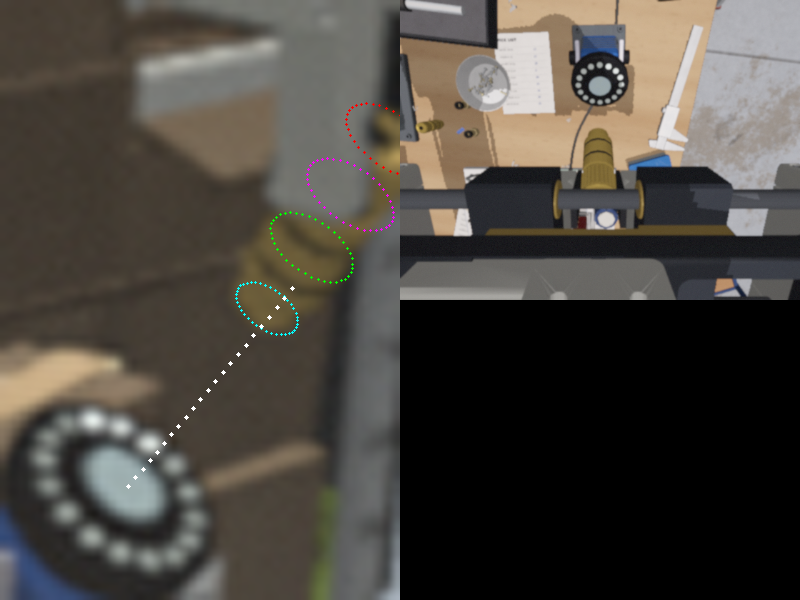

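The last picture shows the cartridge's lower end at (267,308), in line with the lens at (124,485) and about 78 mm from it. It is clear of everything, and the tilt is about 3° off, so I'm handing the job in.

Emit:
jog_arm(
  deltas=[
    [[-1,0,0,0,0],[-1,0,0,0,0],[-1,0,0,0,0],[-1,0,0,0,0]],
  ],
)

```text
time_s: 15.15
tcp_pos: [0.586, -0.0806, 0.2516]
eef_rot: [-180.0, -0.0, 6.4]
contact_force: [0.9, 1.7, -1.1]
gripper_width: 0.025
gripper_force: 25.0
```

```bash
python3 -c "
from plant import r
print(r.close_job())"
```

```text
the job is handed in; nothing more can be done
None
```

I handed the job in at about 15 s, with the cartridge held by its head, seal end towards the inspection camera: about 78 mm from the glass, 2 mm off the viewing line and roughly 3° off square by my image measurements (the tilt is the least certain). No verdict came back.

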